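Vent and open the lacquer pot's pressure cap

TASK

Take the pressure cap off the blue lacquer pot: without pressing, turn it anticlockwise until it meets its first stop and hold it against the stop for about half a second to vent, then press it down and turn it on past the stop until it springs up, and lift it off. Stand it upright in the pink tray, setting it down gently, and let go. Do not force the cap against the stop, do not ram it onto its seat, do not yank it upwards while it is held, and leave everything else where it is.

Things in the scene. Friction and masses are not known exactly. Their poses are not given: they have to be found in the camera images.
- cap_grip (a point): Pressure cap, 0.14 kg, 80 mm tall; this point is on its axis in the black upright bar grip (46 mm long, 14 mm thick, 51 mm high, red stripe on top), 15 mm below the bar's top, 65 mm above the cap's underside. z up, x along the bar, y across it (pinch along y). The claws' tops are 29 mm below this point with the cap locked, 21 mm with it fully pressed.
- cap_ear (a point): Tip of one of the cap's two brass ears, 8 mm wide, 80 mm over both tips, in line with the bar; this one at the bar's +x end. Below the ears is a metal barrel 40 mm across, 24 mm long, on which the cap can stand; level with them a black disc 51 mm across. Axes as cap_grip. The ears are caught under the claws until the cap is turned open.
- pot: Blue pressure pot, 124 mm across, on a 150 mm base plate fixed to the table; origin at the centre of its underside, z up. The cap sits in its neck on this axis (1 mm play), cap_grip 173 mm above the origin when locked. As found, the cap's x axis is 0 to 0.09 rad anticlockwise (from above) of the pot's. It turns open anticlockwise with a light drag of up to 0.3 N m.
- stopring: Carries two brass teeth, the rigid first stop, hidden under the claws at 35 mm from the axis. It meets the cap when the cap's x axis is 0.26 to 0.65 rad past the pot's: it differs and must be felt. It hangs 4 mm deep: the cap passes under it pressed down 5 mm. Over 60 N on it (about 2 N m of turning) damages it. Origin and axes are the pot's and do not tell where the teeth are.
- claws: Two steel claws on the neck with red end blocks, outer radius 47 mm, tops 144 mm above the pot's origin. Once the cap's x axis is 1.15 rad past the pot's the ears are free of them and a spring lifts the cap 6 mm; the red blocks stop it at 1.33 rad. Then it lifts straight out (40 mm up it is wholly clear). Over 60 N between cap and claws bends them. Origin and axes as the pot's.
- neck: Steel neck: bore 43 mm, top face (the seat) 124 mm above the pot's origin. Pressing the cap down works against a spring: about 7 N to start it moving from the locked height, then 0.9 N per mm, so 11 to 12 N at 5 mm; after 8 mm (about 14 N) the disc lands on the rigid seat. Over 40 N between cap and neck damages it. Origin and axes as the pot's.
- tray: Bright pink shallow tray, 170 x 210 mm outside, 18 mm high, walls and floor 5 mm thick, fixed; origin at the centre of its underside, x along its 170 mm side. A bead jar stands near its +y end; the rest is free for the cap.
- bead_jar: Bystander: small clear jar with a blue lid, 32 mm across, 34 mm high, standing in a corner of the pink tray; origin at the centre of its underside.
- paint_jar: Bystander: green paint jar, white lid, 48 mm across, 55 mm high; origin at the centre of its underside.
- tin: Bystander: open brown tin, 76 mm across, 100 mm high; origin at the centre of its underside.
- pick_cup: Bystander: green cup of toothpicks, 32 mm across, 67 mm high with the picks; origin at the centre of its underside.
- clear_box: Bystander: clear open plastic box, 75 x 100 x 32 mm; origin at the centre of its underside.
- marker: Bystander: white marker pen with a green cap lying flat, 120 x 13 mm; origin at the centre of its underside.
- lure0: Bystander: small yellow lure body standing on end, 24 mm across, 30 mm high; origin at the centre of its underside.
- lure1: Bystander: small green lure body standing on end, 24 mm across, 30 mm high; origin at the centre of its underside.
Mind the look-alikes: they are no part of the job. What is shaped like the part that bears cap_grip but green is not meant.

How it is judged:
On the way, in this order (a step that is already met when the one before it is completed fails the run):
1. the unpressed cap is held against its first stop (contact force between cap and stopring above 0.7 N and z of cap_grip in the frame of pot above 0.1705 m), for 0.25 s.
2. the cap is pressed down under the stop (z of cap_grip in the frame of pot below 0.1695 m and horizontal distance between cap_grip and pot below 0.01 m), for 0.05 s.
3. the cap has sprung up free in the neck (z of cap_grip in the frame of pot above 0.176 m and horizontal distance between cap_grip and pot below 0.012 m), for 0.02 s.
At the end, for the whole second after the job is handed in: The cap stands upright (within 0.1 rad) and at rest on the floor of the pink tray, wholly between its walls, released (x of cap_grip in the frame of tray between -0.075 and 0.075 m and y of cap_grip in the frame of tray between -0.095 and 0.095 m and z of cap_grip in the frame of tray between 0.066 and 0.074 m and angle between cap_grip's own z axis and vertical below 0.1 rad and linear speed of cap below 0.02 m/s); the robot touches nothing.
It fails at once if the cap is forced against the first stop (over 60 N) (contact force between cap and stopring above 60 N).
It fails at once if the cap is rammed onto its seat in the neck (over 40 N) (contact force between cap and neck above 40 N).
It fails at once if the cap is yanked or wrenched against the claws (over 60 N) (contact force between cap and claws above 60 N).
It fails at once if the cap is dropped or banged onto the tray (meets it faster than 0.3 m/s, a fall of some 5 mm, or with over 80 N) (contact force between cap and tray above 80 N or (contact force between cap and tray above 1 N and linear speed of cap above 0.3 m/s)).
It fails at once if a bystander is moved more than 20 mm (distance of any of bead_jar, paint_jar, tin, pick_cup, clear_box, marker, lure0, lure1 from where it was at the start of the episode above 0.02 m).
It also fails if it takes over 72 s, if anything falls off the work surface, if the arm or the gripper's body presses on something with over 40 N, if the wrist force passes 120 N, or if a joint passes its speed limit or range.

ROBOT

A 6-joint arm with a two-finger parallel gripper is mounted at the origin on the work surface. World frame = base frame: x ahead of the robot, y to its left, z up, the work surface at z = 0. Lengths are in m, angles in rad, forces in N, time in s.
With the tool pointing down it reaches from about 0.3 to 0.85 m from the base axis. Payload 5.4 kg.
Tool frame: the origin (TCP) lies at the very end of the fingers, on their centre line; the grasp point (between the pads) lies manip.grip_point_offset behind it (manip.grip_point_offset is the distance from the TCP to the grasp point, in m); z points along the fingers, y is the line along which they close (so a half turn about z gives the same grasp; the last joint's range is limited). The gripper opens to 85 mm and grips with 20 to 120 N. Pads are 22 mm wide; open, the fingers measure 114 mm over their backs; the gripper's body (76 mm by 85 mm) begins 54 mm behind the grasp point. The pads swing forward as they close: fully open they stand 13 mm farther back than shut.
Start: joints at [0.972, 0.158, 1.597, -0, 1.386, -0.21], TCP at [0.218, 0.532, 0.231] pointing down, gripper open.
Joint ranges: [-2.91, 2.91], [-0.94, 2.29], [0.18, 2.7], [-1.29, 4.43], [0.17, 2.64], [-3, 3]. Speed limits (rad/s): [2.57, 2.57, 3.14, 3.14, 3.14, 3.14].

INTERFACE

Orientations are given as a unit quaternion [w, x, y, z].
In Python, from station import sensors, eyes, ticket, manip gives the robot as it stands. The module is installed in compiled form; this text tells all that it offers.
- The arm moves only by the tool send_rows, never from a script. Its argument "plan" is text: rows parted by semicolons, each of 7 numbers parted by spaces: the finger opening in m, from 0 to 0.0854, then the shift along the tool's x, y, z in m, then the turn, a rotation vector about the tool's x, y, z in rad. In form: claw x y z ax ay az; .... A call has 1 to 5 rows; each row shifts and turns the commanded pose from where the row before left it, along the tool's axes as they then stand; what a row does not reach is not made up. A row lasts 1/12 s, in which the tool goes at most 41.7 mm and 7.16 degrees, less where a joint would pass 70% of its speed; a pose out of reach is approached as far as the arm can. A call with a gripper value outside its range is refused whole. The fingers move at their own pace and stop on an object; "force" is the grip in N (left out, the last holds). Time passes only in rows, so rows that do not move let the fingers close. It gives the time, the measured TCP pose, the force, the opening and the grip force at its end, in the units of the state.
- sensors.state(): the state, without advancing time (a new reading comes with each control period).
- eyes.capture(name): name is "scene" or "side" or "wrist"; returns a dict with "pixels" (384x512x3 uint8, red, green, blue), "fx", "fy", "cx", "cy" (pixels), "xyz" and "orientation" of the camera in the world; the wrist camera has in their place "T_tool_cam" (4x4, takes a point from camera to tool coordinates, whose origin is the TCP and whose axes are the flange's). Camera axes: x right, y down, z forward; pixel columns grow to the right and rows downward; lengths in m; the calibration is good to about 2 mm. A picture is of the moment at which its call begins: read the wrist's pose just before it. There is no depth.
- ticket.close_job(): hands the job in; it is judged then, once.
The state is a dict: "clock": time; "q": joint angles; "dq": joint speeds; "joint_efforts": joint torques, N m; "tcp_pos": TCP position; "tcp_rot": TCP orientation; "wrist_force": force on the tool from outside, world axes, zero at the start; "wrist_torque": the same for the moment, N m; "width": finger opening in m; "gripper_force": force on a finger pad.
Only numpy, scipy, OpenCV 4.12 (cv2) and the standard library are available. Lean on these libraries where they do the work, as an engineer would, in place of code of your own. Each camera call takes 0.05 s, during which the arm holds its last target. There are 200 camera calls.

## Working session

There is one attempt and no reset: what is moved stays moved. The work goes in short steps, Python scripts to look and compute and a tool call to move; the robot and the scene stay as the last step left them, time stands still between calls to the robot, and variables do not carry over. Pictures are saved under pics/ and viewed, at most 10 in all, crops included, and the job is handed in when it is done.

Besides the shell and the picture viewer there is one more tool, called after "Request:" as name(argument=value, ...) on one line, values as JSON. send_rows: Moves the arm, as the interface text tells. Its arguments: {"type":"object","properties":{"plan":{"type":"string"},"force":{"type":"number"}},"required":["plan"]}

```bash
mkdir -p pics
cat > h.py <<'E'
import numpy as np, cv2
from scipy.spatial.transform import Rotation as R
from station import sensors, eyes, ticket, manip
def q2R(q): return R.from_quat([q[1],q[2],q[3],q[0]]).as_matrix()
def cam(name):
    s=sensors.state(); c=eyes.capture(name)
    if name=='wrist':
        T=np.array(c['T_tool_cam']); Rt=q2R(s['tcp_rot']); c['R']=Rt@T[:3,:3]; c['p']=Rt@T[:3,3]+np.array(s['tcp_pos'])
    else: c['R']=q2R(c['orientation']); c['p']=np.array(c['xyz'])
    return c
def ray(c,u,v):
    d=c['R']@np.array([(u-c['cx'])/c['fx'],(v-c['cy'])/c['fy'],1]); return c['p'],d
def atz(c,u,v,z):
    p,d=ray(c,u,v); return p+d*(z-p[2])/d[2]
def proj(c,X):
    x=c['R'].T@(np.array(X)-c['p']); return c['fx']*x[0]/x[2]+c['cx'],c['fy']*x[1]/x[2]+c['cy']
def save(c,name): cv2.imwrite('pics/'+name,c['pixels'][:,:,::-1])
E
python3 - <<'E'
from h import *
import pickle
ims={}
for n in ['scene','side']:
    c=cam(n); ims[n]=c; print(n,c['p'].round(3),c['R'].round(2).tolist(),c['fx'],c['cx'])
pickle.dump(ims,open('ims.pkl','wb'))
im=np.hstack([ims[n]['pixels'] for n in ims]);
for n in ims: cv2.imwrite('pics/%s0.png'%n,cv2.resize(ims[n]['pixels'][:,:,::-1],(800,600),interpolation=cv2.INTER_CUBIC))
s=sensors.state(); print(s, manip.grip_point_offset)
E
```

```text
scene [ 1.201 -0.09   0.712] [[0.25, 0.67, -0.7], [0.97, -0.18, 0.17], [-0.01, -0.72, -0.69]] 386.033576125911 248.23815783634393
side [ 0.164 -0.727  0.647] [[0.89, -0.24, 0.4], [-0.46, -0.45, 0.76], [0.0, -0.86, -0.51]] 450.8982697007274 257.29998149658655
{'clock': 0.1, 'q': array([ 9.71928303e-01,  1.58981116e-01,  1.59808974e+00,  9.76640492e-06,
        1.38618207e+00, -2.10112999e-01]), 'dq': array([-0.00086852, -0.00191666, -0.00206796, -0.00012177, -0.00116495,
       -0.00076857]), 'joint_efforts': array([-4.28887224e-04, -3.96988964e+01, -3.32339501e+01, -2.59963062e-04,
        4.12933063e-03, -2.26617539e-05]), 'tcp_pos': array([0.21766649, 0.53164037, 0.2304264 ]), 'tcp_rot': array([-3.31112573e-04,  1.93156624e-01,  9.81167585e-01, -7.61257733e-04]), 'wrist_force': array([-0.27230069,  0.45542301,  0.69551446]), 'wrist_torque': array([ 0.04103323,  0.00915806, -0.01550012]), 'gripper_force': 0.0, 'width': 0.08559677388610175} 0.0187
```

View pics/scene0.png

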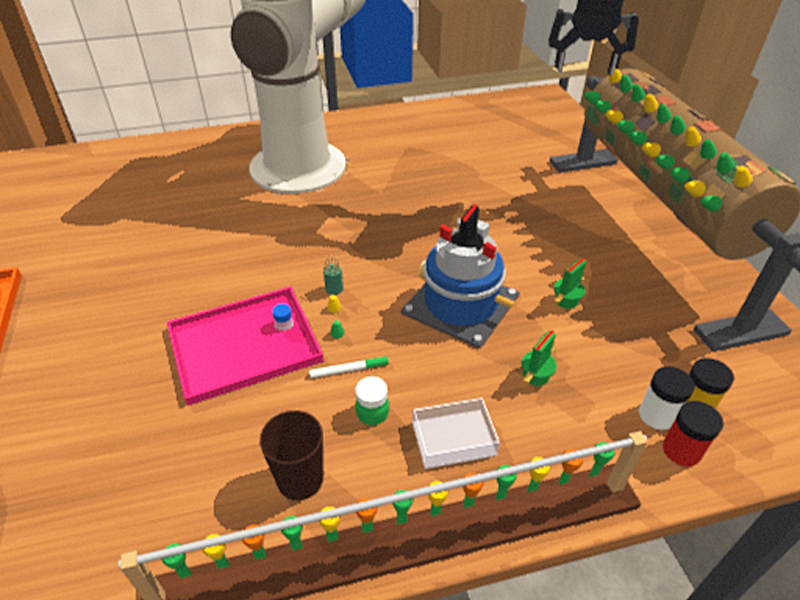

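View pics/side0.png

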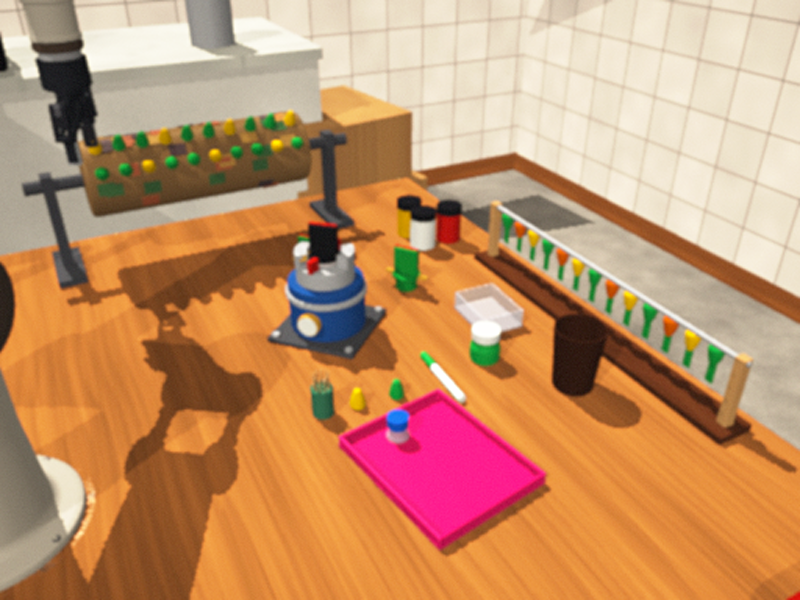

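The scene view shows the pot with the black bar, its top centre at about (472,213) of 800x600. The pink tray is at about (245,343), and the side view has the bar at (324,227). The green bar-shaped objects are decoys.

Run:
```python
from h import *
import pickle
ims=pickle.load(open('ims.pkl','rb')); S,D=ims['scene'],ims['side']; k=.64
for a in [(466,220),(478,207)]: print('bar sc',atz(S,a[0]*k,a[1]*k,.188).round(3))
for a in [(309,226),(338,228)]: print('bar sd',atz(D,a[0]*k,a[1]*k,.188).round(3))
for a in [(404,309),(480,342),(518,293)]: print('plate sc',atz(S,a[0]*k,a[1]*k,.008).round(3))
for a in [(272,338),(350,350),(384,312)]: print('plate sd',atz(D,a[0]*k,a[1]*k,.008).round(3))
for a in [(168,322),(291,290),(321,355),(188,400)]: print('tray sc',atz(S,a[0]*k,a[1]*k,.018).round(3))
for a in [(342,438),(437,393),(543,475),(443,543)]: print('tray sd',atz(D,a[0]*k,a[1]*k,.018).round(3))
print('bead',atz(S,282*k,312*k,.034).round(3),atz(D,397*k,418*k,.034).round(3))
# triangulate bar center
def tri(a,b):
    p,d=ray(S,*a);q,e=ray(D,*b); A=np.stack([d,-e],1); t=np.linalg.lstsq(A,q-p,rcond=None)[0]; return p+d*t[0],q+e*t[1]
print(tri((472*k,213*k),(324*k,227*k)))
```

```text
bar sc [0.53  0.193 0.188]
bar sc [0.503 0.221 0.188]
bar sd [0.493 0.205 0.188]
bar sd [0.529 0.178 0.188]
plate sc [0.509 0.106 0.008]
plate sc [0.611 0.202 0.008]
plate sc [0.521 0.305 0.008]
plate sd [0.415 0.202 0.008]
plate sd [0.513 0.113 0.008]
plate sd [0.61  0.189 0.008]
tray sc [ 0.451 -0.273  0.018]
tray sc [ 0.425 -0.071  0.018]
tray sc [ 0.584 -0.046  0.018]
tray sc [ 0.62  -0.244  0.018]
tray sd [ 0.418 -0.077  0.018]
tray sd [ 0.574 -0.053  0.018]
tray sd [ 0.609 -0.251  0.018]
tray sd [ 0.449 -0.283  0.018]
bead [ 0.492 -0.092  0.034] [ 0.491 -0.091  0.034]
(array([0.51406346, 0.20791699, 0.18692377]), array([0.51658194, 0.20429223, 0.18157504]))
```

Request:
send_rows(plan="0.085 0 0 -0.04 0 0 0; 0.085 0 0 -0.04 0 0 0; 0.085 0 0 -0.04 0 0 0", force=60)

```text
clock: 0.35
tcp_pos: [0.2175, 0.5313, 0.3515]
tcp_rot: [-0.001, 0.193, 0.981, -0.001]
wrist_force: [0.8, 0.2, 0.4]
width: 0.0852
gripper_force: 0.0
```

Request:
send_rows(plan="0.085 0 0 0 0 0 0.1; 0.085 0 0 0 0 0 0.1; 0.085 0 0 0 0 0 0.1; 0.085 0 0 0 0 0 0.096; 0.085 -0.04 0 0 0 0 0")

```text
clock: 0.77
tcp_pos: [0.2427, 0.5062, 0.3505]
tcp_rot: [-0.002, 0.382, 0.924, -0.0]
wrist_force: [0.8, 0.7, -0.4]
width: 0.0849
gripper_force: 0.0
```

Request:
send_rows(plan="0.085 -0.04 -0.002 0 0 0 0; 0.085 -0.04 -0.002 0 0 0 0; 0.085 -0.04 -0.002 0 0 0 0; 0.085 -0.04 -0.002 0 0 0 0; 0.085 -0.04 -0.002 0 0 0 0")

```text
clock: 1.18
tcp_pos: [0.3814, 0.3537, 0.3509]
tcp_rot: [-0.0, 0.382, 0.924, -0.0]
wrist_force: [1.0, 1.1, 0.8]
width: 0.085
gripper_force: 0.0
```

Request:
send_rows(plan="0.085 -0.04 -0.002 0 0 0 0; 0.085 -0.04 -0.002 0 0 0 0; 0.085 -0.04 -0.002 0 0 0 0; 0.085 -0.04 -0.002 0 0 0 0; 0.085 0 0 0 0 0 0")

```text
clock: 1.6
tcp_pos: [0.4918, 0.2313, 0.35]
tcp_rot: [0.0, 0.386, 0.923, -0.001]
wrist_force: [-0.4, 0.0, -0.1]
width: 0.0851
gripper_force: 0.0
```

Run:
```python
from h import *
import pickle
s=sensors.state(); print(s['tcp_pos'],s['tcp_rot'],s['q'])
c=cam('wrist'); pickle.dump(c,open('w1.pkl','wb')); print(c['p'],c['fx'],c['T_tool_cam'])
cv2.imwrite('pics/w1.png',cv2.resize(c['pixels'][:,:,::-1],(800,600),interpolation=cv2.INTER_CUBIC))
print(proj(c,[.514,.204,.188]))
```

```text
[0.49175699 0.23130127 0.35003327] [ 4.80279690e-04  3.85727401e-01  9.22611566e-01 -1.42825657e-03] [ 0.2188539   0.02587278  1.50729738 -0.0028896   1.60928544 -0.56005921]
[0.43928399 0.28484811 0.49319207] 320.05644730112203 [[-5.14949950e-04 -9.54691056e-01 -2.97598255e-01  7.46859689e-02]
 [ 9.99999833e-01 -4.13597491e-04 -4.03537441e-04 -5.95240494e-05]
 [ 2.62167694e-04 -2.97598413e-01  9.54691110e-01 -1.43307799e-01]
 [ 0.00000000e+00  0.00000000e+00  0.00000000e+00  1.00000000e+00]]
(np.float64(251.3161724332096), np.float64(202.6551362402729))
```

View pics/w1.png

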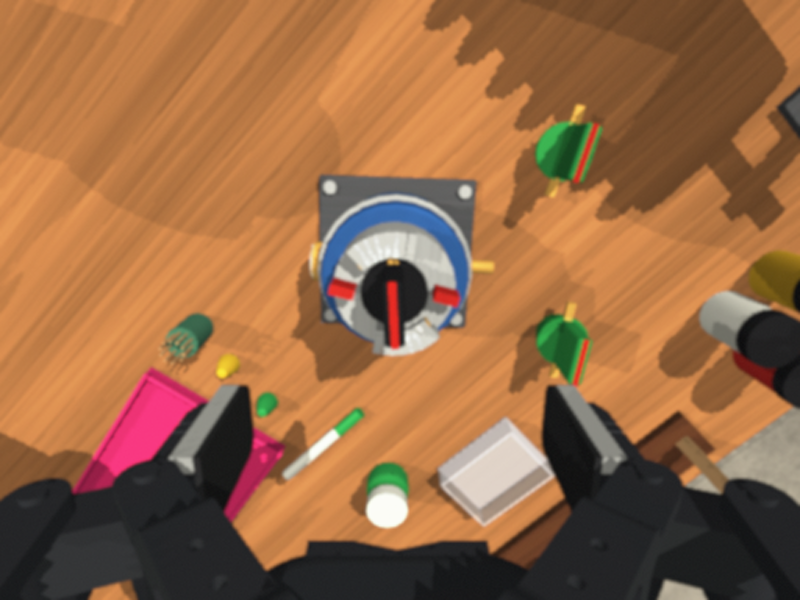

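The wrist view shows the red stripe from (391,283) to (396,346), roughly along the tool's x. The plate's upper corners are at (320,178) and (476,182).

Run:
```python
from h import *
import pickle
c=pickle.load(open('w1.pkl','rb')); k=.64
P=c['pixels'].astype(int); m=((P[:,:,0]>150)&(P[:,:,1]<80)&(P[:,:,2]<80)).astype(np.uint8)
n,l,st,ce=cv2.connectedComponentsWithStats(m)
for i in range(1,n):
    if st[i,4]>15:
        pts=np.argwhere(l==i)[:,::-1]; z=.188 if abs(ce[i][0]-252)<8 else .14
        W=np.array([atz(c,u,v,z)[:2] for u,v in pts]); w=W.mean(0); e=np.linalg.svd(W-w)[2][0]
        pr=(W-w)@e; print(ce[i],st[i,4],w.round(4),w+e*(pr.max()+pr.min())/2,np.degrees(np.arctan2(e[1],e[0])).round(1),np.ptp(pr).round(4))
a=atz(c,320*k,178*k,.008);b=atz(c,476*k,182*k,.008); print(a,b,np.linalg.norm(a-b),np.degrees(np.arctan2(*(b-a)[1::-1])))
s=sensors.state(); Rt=q2R(s['tcp_rot']); print(Rt.round(4).tolist(),s['tcp_pos'])
```

```text
[374.4         98.12380952] 105 [0.5362 0.367 ] [0.53603497 0.36736518] -59.8 0.0394
[218.39473684 184.57894737] 152 [0.4833 0.1804] [0.48341867 0.18051201] 37.9 0.0193
[251.3        200.35652174] 230 [0.5124 0.2056] [0.51272309 0.20531983] -42.9 0.0441
[285.24827586 189.36551724] 145 [0.5423 0.2305] [0.542222   0.23049414] 26.6 0.0188
[371.24 231.94] 50 [0.655  0.2661] [0.65474611 0.26635823] -53.1 0.036
[160.54676259 312.5971223 ] 139 [ 0.5484 -0.0028] [ 0.5481613 -0.0011799] 99.3 0.0763
[ 53.14285714 303.19047619] 63 [ 0.4394 -0.0899] [ 0.4394128  -0.09025925] -81.0 0.0368
[ 62.53030303 304.63636364] 66 [ 0.4494 -0.0831] [ 0.44909407 -0.08209273] -75.5 0.0283
[0.41140328 0.20752059 0.008     ] [0.51930333 0.30873349 0.008     ] 0.14794076657571012 43.1683811335815
[[-0.7037, 0.7105, -0.0017], [0.7105, 0.7037, -0.0009], [0.0005, -0.0018, -1.0]] [0.48983171 0.23389175 0.35022267]
```

Request:
send_rows(plan="0.085 -0.018 -0.002 0 0 0 -0.02; 0.085 -0.018 -0.002 0 0 0 -0.022; 0.085 0 0 0.03 0 0 0; 0.085 0 0 0.03 0 0 0; 0.085 0 0 0 0 0 0")

```text
clock: 2.07
tcp_pos: [0.5073, 0.2089, 0.2844]
tcp_rot: [-0.005, 0.363, 0.932, -0.003]
wrist_force: [-0.6, -0.2, -3.1]
width: 0.0851
gripper_force: 0.0
```

```bash
cat > m.py <<'E'
from h import *
c=cam('wrist'); s=sensors.state(); Rt=q2R(s['tcp_rot'])
P=c['pixels'].astype(int); m=((P[:,:,0]>150)&(P[:,:,1]<80)&(P[:,:,2]<80)).astype(np.uint8)
n,l,st,ce=cv2.connectedComponentsWithStats(m)
for i in range(1,n):
    if st[i,4]>60 and np.hypot(ce[i][0]-252,0)<120:
        pts=np.argwhere(l==i)[:,::-1]; z=.188 if abs(ce[i][0]-252)<20 else .14
        W=np.array([atz(c,u,v,z)[:2] for u,v in pts]); w=W.mean(0); e=np.linalg.svd(W-w)[2][0]
        pr=(W-w)@e; print(ce[i],st[i,4],w+e*(pr.max()+pr.min())/2,np.degrees(np.arctan2(e[1],e[0])).round(1),np.ptp(pr).round(4))
d=np.array([.5127,.2053,.1575])-s['tcp_pos']; print(s['tcp_pos'],'toolshift',Rt.T@d,np.degrees(np.arctan2(Rt[1,0],Rt[0,0])),Rt[:,2]); print(s['wrist_force'],s['wrist_torque'])
E
python3 m.py
```

```text
[215.78448276 176.56896552] 232 [0.48362504 0.18059026] 36.7 0.0192
[257.         197.71883289] 377 [0.51331965 0.20495562] -42.4 0.045
[298.09259259 186.69907407] 216 [0.54212419 0.23040597] 24.4 0.0205
[156.30666667 306.24      ] 75 [0.54294902 0.03072879] 105.6 0.0322
[0.50840979 0.20915491 0.28768986] toolshift [-0.00647303  0.00087768  0.13015373] 137.49942964928576 [-8.25960029e-03 -9.90406504e-04 -9.99965398e-01]
[-0.10304194  0.96574149  0.73070874] [ 0.01008102  0.03614992 -0.03963564]
```

Request:
send_rows(plan="0.085 -0.0055 0.001 0.035 0 0 0; 0.085 0 0 0.035 0 0 0; 0.085 0 0 0 0 0 0; 0.085 0 0 0 0 0 0")

```text
clock: 2.45
tcp_pos: [0.5151, 0.2062, 0.2216]
tcp_rot: [-0.001, 0.363, 0.932, -0.0]
wrist_force: [0.5, 0.2, 0.6]
width: 0.0852
gripper_force: 0.0
```

```bash
python3 m.py
```

```text
[199.71359223 187.25242718] 412 [0.48339252 0.18081788] 40.0 0.0202
[251.         218.95611285] 638 [0.51375873 0.20458853] -42.7 0.0458
[303.81182796 199.76075269] 372 [0.54152753 0.23055547] 19.2 0.0228
[0.51654108 0.20637313 0.22376094] toolshift [ 0.00218756 -0.00350858  0.06625196] 137.48669144387097 [ 2.14879452e-03  5.26086440e-04 -9.99997553e-01]
[-0.10590888  0.24294165  0.69624961] [ 0.02589531  0.00144418 -0.05332428]
```

Request:
send_rows(plan="0.085 0.0015 -0.003 0.02 0 0 0; 0.085 0 0 0.02 0 0 0; 0.085 0 0 0.02 0 0 0; 0.085 0 0 0 0 0 0; 0.085 0 0 0 0 0 0")

```text
clock: 2.92
tcp_pos: [0.5138, 0.2049, 0.1636]
tcp_rot: [0.001, 0.363, 0.932, 0.001]
wrist_force: [1.0, -0.1, -0.4]
width: 0.0851
gripper_force: 0.0
```

```bash
python3 m.py
```

```text
[186.05917874 216.59661836] 828 [0.48314903 0.18117728] -130.9 0.0227
[321.91359773 232.13314448] 706 [0.5409986 0.230991 ] 10.1 0.0258
[253.97142857 267.44069264] 1155 [0.512589   0.20557115] -43.0 0.0433
[0.51446839 0.20495692 0.1644295 ] toolshift [ 0.00155301 -0.00096626  0.00692223] 137.459320801402 [ 4.21166278e-03  7.24453619e-04 -9.99990868e-01]
[ 0.52557471 -0.24815782  0.9995912 ] [ 0.00616772 -0.01637221 -0.00435627]
```

Request:
send_rows(plan="0.085 0.001 -0.0008 0.006 0 0 0; 0.085 0 0 0 0 0 0; 0.03 0 0 0 0 0 0; 0.03 0 0 0 0 0 0; 0.03 0 0 0 0 0 0", force=80)

```text
clock: 3.38
tcp_pos: [0.5117, 0.2046, 0.1558]
tcp_rot: [0.0, 0.363, 0.932, 0.0]
wrist_force: [-0.3, 0.0, -0.6]
width: 0.0507
gripper_force: 0.0
```

Request:
send_rows(plan="0.008 0 0 0 0 0 0; 0.008 0 0 0 0 0 0; 0.008 0 0 0 0 0 0; 0.008 0 0 0 0 0 0")

```text
clock: 3.72
tcp_pos: [0.5117, 0.2046, 0.1557]
tcp_rot: [0.0, 0.363, 0.932, 0.0]
wrist_force: [-0.7, 0.8, 1.9]
width: 0.013
gripper_force: 78.3
```

```bash
cat > t.py <<'E'
from h import *
s=sensors.state(); Rt=q2R(s['tcp_rot']); print(s['clock'],s['tcp_pos'].round(4),'F',s['wrist_force'].round(2),'T',s['wrist_torque'].round(3),'yaw',np.degrees(np.arctan2(Rt[1,0],Rt[0,0])).round(2),Rt[:2,2].round(4),s['width'].round(4),s['gripper_force'],s['joint_efforts'][5].round(3),s['q'][5].round(3))
E
python3 t.py
```

```text
Traceback (most recent call last):
  File "t.py", line 2, in <module>
    s=sensors.state(); Rt=q2R(s['tcp_rot']); print(s['clock'],s['tcp_pos'].round(4),'F',s['wrist_force'].round(2),'T',s['wrist_torque'].round(3),'yaw',np.degrees(np.arctan2(Rt[1,0],Rt[0,0])).round(2),Rt[:2,2].round(4),s['width'].round(4),s['gripper_force'],s['joint_efforts'][5].round(3),s['q'][5].round(3))
                                                                                                                                                                                                                          ^^^^^^^^^^^^^^^^
AttributeError: 'float' object has no attribute 'round'
```

Request:
send_rows(plan="0.008 0 0 0 0 0 -0.04; 0.008 0 0 0 0 0 -0.04; 0.008 0 0 0 0 0 0")

```text
clock: 3.97
tcp_pos: [0.5117, 0.2046, 0.1557]
tcp_rot: [0.0, 0.325, 0.946, 0.0]
wrist_force: [-0.4, 0.4, 2.5]
width: 0.0129
gripper_force: 78.4
```

```bash
sed -i "s/s\['width'\].round(4)/round(s['width'],4)/" t.py; python3 t.py
```

```text
3.9667 [0.5117 0.2046 0.1557] F [-0.44  0.38  2.46] T [0.006 0.073 0.09 ] yaw 142.08 [0.0005 0.0001] 0.0129 78.36382627487183 -0.302 -0.748
```

Request:
send_rows(plan="0.008 0 0 0 0 0 -0.04; 0.008 0 0 0 0 0 -0.04; 0.008 0 0 0 0 0 0")

```text
clock: 4.22
tcp_pos: [0.5118, 0.2046, 0.1557]
tcp_rot: [0.0, 0.287, 0.958, 0.0]
wrist_force: [0.0, -0.7, 2.9]
width: 0.0127
gripper_force: 78.4
```

```bash
python3 t.py
```

```text
4.2167 [0.5118 0.2046 0.1557] F [ 0.04 -0.67  2.88] T [-0.029  0.101  0.057] yaw 146.61 [0.0006 0.0001] 0.0127 78.41406583786011 -0.307 -0.827
```

Request:
send_rows(plan="0.008 0 0 0 0 0 -0.02; 0.008 0 0 0 0 0 -0.01; 0.008 0 0 0 0 0 0")

```text
clock: 4.47
tcp_pos: [0.5118, 0.2046, 0.1557]
tcp_rot: [0.0, 0.273, 0.962, 0.0]
wrist_force: [0.1, 0.3, 4.4]
width: 0.0131
gripper_force: 78.5
```

```bash
python3 t.py
```

```text
4.4667 [0.5118 0.2046 0.1557] F [0.09 0.32 4.39] T [0.003 0.057 0.019] yaw 148.32 [0.0006 0.0001] 0.0131 78.5388708114624 -0.101 -0.857
```

Request:
send_rows(plan="0.008 0 0 0 0 0 -0.02; 0.008 0 0 0 0 0 -0.01; 0.008 0 0 0 0 0 0")

```text
clock: 4.72
tcp_pos: [0.5118, 0.2046, 0.1556]
tcp_rot: [0.0, 0.258, 0.966, 0.0]
wrist_force: [-0.3, -0.5, 6.0]
width: 0.013
gripper_force: 78.6
```

```bash
python3 t.py
```

```text
4.7167 [0.5118 0.2046 0.1556] F [-0.3  -0.48  5.99] T [-0.061  0.104  0.007] yaw 150.08 [0.0007 0.0001] 0.013 78.64617705345154 -0.099 -0.888
```

Request:
send_rows(plan="0.008 0 0 -0.0003 0 0 -0.02; 0.008 0 0 0 0 0 -0.01; 0.008 0 0 0 0 0 0")

```text
clock: 4.97
tcp_pos: [0.5117, 0.2045, 0.1557]
tcp_rot: [0.0, 0.244, 0.97, 0.0]
wrist_force: [1.1, 0.0, 3.1]
width: 0.0127
gripper_force: 78.5
```

```bash
python3 t.py
```

```text
4.9667 [0.5117 0.2045 0.1557] F [1.15 0.05 3.15] T [ 0.002 -0.138 -0.038] yaw 151.8 [0.0005 0.0001] 0.0127 78.54644536972046 -0.108 -0.918
```

Request:
send_rows(plan="0.008 0 0 -0.0001 0 0 -0.02; 0.008 0 0 0 0 0 -0.01; 0.008 0 0 0 0 0 0")

```text
clock: 5.22
tcp_pos: [0.5116, 0.2045, 0.1557]
tcp_rot: [0.0, 0.229, 0.973, 0.0]
wrist_force: [1.5, 0.8, 3.1]
width: 0.013
gripper_force: 78.5
```

```bash
python3 t.py
```

```text
5.2167 [0.5116 0.2045 0.1557] F [1.51 0.8  3.1 ] T [-0.011 -0.197  0.036] yaw 153.53 [0.0002 0.    ] 0.013 78.45425963401794 -0.102 -0.948
```

Request:
send_rows(plan="0.008 0 0 -0.0001 0 0 -0.02; 0.008 0 0 0 0 0 -0.01; 0.008 0 0 0 0 0 0")

```text
clock: 5.47
tcp_pos: [0.5115, 0.2046, 0.1557]
tcp_rot: [-0.0, 0.214, 0.977, 0.0]
wrist_force: [1.3, 1.4, 2.5]
width: 0.0129
gripper_force: 78.3
```

```bash
python3 t.py
```

```text
5.4667 [0.5115 0.2046 0.1557] F [1.31 1.36 2.48] T [ 0.08  -0.292  0.006] yaw 155.25 [-0.      0.0001] 0.0129 78.29623103141785 -0.133 -0.978
```

Request:
send_rows(plan="0.008 0 0 0 0 0 -0.02; 0.008 0 0 0 0 0 -0.01; 0.008 0 0 0 0 0 0")

```text
clock: 5.72
tcp_pos: [0.5115, 0.2046, 0.1557]
tcp_rot: [-0.0, 0.2, 0.98, 0.0]
wrist_force: [1.8, 0.7, 0.5]
width: 0.0129
gripper_force: 78.2
```

```bash
python3 t.py
```

```text
5.7167 [0.5115 0.2046 0.1557] F [1.82 0.67 0.46] T [ 0.201 -0.287 -0.031] yaw 156.96 [-0.0001  0.0002] 0.0129 78.22172999382019 -0.149 -1.008
```

Request:
send_rows(plan="0.008 0 0 0 0 0 -0.02; 0.008 0 0 0 0 0 -0.01; 0.008 0 0 0 0 0 0")

```text
clock: 5.97
tcp_pos: [0.5114, 0.2047, 0.1557]
tcp_rot: [-0.0, 0.185, 0.983, 0.0]
wrist_force: [1.9, 2.1, 0.6]
width: 0.0131
gripper_force: 78.2
```

```bash
python3 t.py
```

```text
5.9667 [0.5114 0.2047 0.1557] F [1.87 2.09 0.58] T [ 0.272 -0.203 -0.041] yaw 158.69 [-0.0003  0.0002] 0.0131 78.1754207611084 -0.164 -1.038
```

Request:
send_rows(plan="0.008 0 0 0 0 0 -0.02; 0.008 0 0 0 0 0 -0.01; 0.008 0 0 0 0 0 0")

```text
clock: 6.22
tcp_pos: [0.5114, 0.2047, 0.1557]
tcp_rot: [-0.0, 0.17, 0.985, 0.0]
wrist_force: [0.1, 2.8, 1.2]
width: 0.013
gripper_force: 78.1
```

```bash
python3 t.py
```

```text
6.2167 [0.5114 0.2047 0.1557] F [0.07 2.75 1.18] T [ 0.383 -0.284 -0.058] yaw 160.41 [-0.0003  0.0003] 0.013 78.13449025154114 -0.178 -1.068
```

Request:
send_rows(plan="0.008 0 0 0 0 0 -0.02; 0.008 0 0 0 0 0 -0.01; 0.008 0 0 0 0 0 0")

```text
clock: 6.47
tcp_pos: [0.5114, 0.2047, 0.1557]
tcp_rot: [-0.0, 0.155, 0.988, 0.0]
wrist_force: [1.4, 2.9, 0.7]
width: 0.0132
gripper_force: 78.1
```

```bash
python3 t.py
```

```text
6.4667 [0.5114 0.2047 0.1557] F [1.42 2.89 0.66] T [ 0.53  -0.289 -0.065] yaw 162.13 [-0.0003  0.0002] 0.0132 78.09020161628723 -0.191 -1.098
```

Request:
send_rows(plan="0.008 0 0 0 0 0 -0.02; 0.008 0 0 0 0 0 -0.01; 0.008 0 0 0 0 0 0")

```text
clock: 6.72
tcp_pos: [0.5114, 0.2047, 0.1557]
tcp_rot: [-0.0, 0.141, 0.99, 0.0]
wrist_force: [0.1, 3.7, -0.3]
width: 0.0133
gripper_force: 78.0
```

```bash
python3 t.py
```

```text
6.7167 [0.5114 0.2047 0.1557] F [ 0.08  3.67 -0.32] T [ 0.644 -0.214 -0.054] yaw 163.84 [-0.0002  0.0003] 0.0133 78.04277300834656 -0.201 -1.128
```

Request:
send_rows(plan="0.008 0 0 0 0 0 -0.02; 0.008 0 0 0 0 0 -0.01; 0.008 0 0 0 0 0 0")

```text
clock: 6.97
tcp_pos: [0.5114, 0.2046, 0.1557]
tcp_rot: [-0.0, 0.126, 0.992, 0.0]
wrist_force: [0.3, 3.8, -0.8]
width: 0.0132
gripper_force: 78.0
```

```bash
python3 t.py
```

```text
6.9667 [0.5114 0.2046 0.1557] F [ 0.25  3.83 -0.75] T [ 0.71  -0.203 -0.135] yaw 165.56 [-0.0002  0.0002] 0.0132 77.99953937530518 -0.212 -1.158
```

Request:
send_rows(plan="0.008 0 0 0 0 0 -0.015; 0.008 0 0 0 0 0 -0.01; 0.008 0 0 0 0 0 0")

```text
clock: 7.22
tcp_pos: [0.5114, 0.2047, 0.1557]
tcp_rot: [-0.0, 0.113, 0.994, 0.0]
wrist_force: [1.2, 5.4, 0.3]
width: 0.0128
gripper_force: 78.0
```

```bash
python3 t.py
```

```text
7.2167 [0.5114 0.2047 0.1557] F [1.2  5.37 0.31] T [ 0.729 -0.233 -0.3  ] yaw 166.97 [-0.0002  0.0004] 0.0128 77.97799944877625 -0.389 -1.183
```

Request:
send_rows(plan="0.008 0 0 0 0 0 -0.015; 0.008 0 0 0 0 0 -0.01; 0.008 0 0 0 0 0 0")

```text
clock: 7.47
tcp_pos: [0.5114, 0.2051, 0.1557]
tcp_rot: [-0.0, 0.101, 0.995, 0.001]
wrist_force: [1.7, 6.4, -0.4]
width: 0.0128
gripper_force: 78.1
```

```bash
python3 t.py
```

```text
7.4667 [0.5114 0.2051 0.1557] F [ 1.69  6.42 -0.41] T [ 1.012 -0.304 -0.552] yaw 168.39 [0.     0.0014] 0.0128 78.09651732444763 -0.624 -1.207
```

Request:
send_rows(plan="0.008 0 0 0 0 0 -0.015; 0.008 0 0 0 0 0 0; 0.008 0 0 0 0 0 0; 0.008 0 0 0 0 0 0")

```text
clock: 7.8
tcp_pos: [0.5115, 0.2054, 0.1557]
tcp_rot: [-0.0, 0.094, 0.996, 0.001]
wrist_force: [0.7, 6.9, -1.4]
width: 0.0128
gripper_force: 78.5
```

```bash
python3 t.py
```

```text
7.8 [0.5115 0.2054 0.1557] F [ 0.73  6.88 -1.36] T [ 1.21  -0.361 -0.82 ] yaw 169.19 [0.0002 0.0021] 0.0128 78.53300213813782 -0.803 -1.221
```

Request:
send_rows(plan="0.008 0 0 0 0 0 0; 0.008 0 0 0 0 0 0; 0.008 0 0 0 0 0 0; 0.008 0 0 0 0 0 0; 0.008 0 0 0 0 0 0")

```text
clock: 8.22
tcp_pos: [0.5115, 0.2054, 0.1557]
tcp_rot: [-0.0, 0.094, 0.996, 0.001]
wrist_force: [2.2, 6.2, -2.6]
width: 0.0127
gripper_force: 78.5
```

```bash
python3 t.py
```

```text
8.2167 [0.5115 0.2054 0.1557] F [ 2.18  6.22 -2.65] T [ 1.189 -0.32  -0.843] yaw 169.19 [0.0002 0.002 ] 0.0127 78.53263020515442 -0.803 -1.221
```

Request:
send_rows(plan="0.008 0 0 0 0 0 0.06; 0.008 0 0 0.002 0 0 0; 0.008 0 0 0.002 0 0 0; 0.008 0 0 0.002 0 0 0; 0.008 0 0 0 0 0 0")

```text
clock: 8.63
tcp_pos: [0.5117, 0.2049, 0.1514]
tcp_rot: [0.0, 0.123, 0.992, 0.0]
wrist_force: [-3.8, 4.2, 11.8]
width: 0.013
gripper_force: 79.9
```

```bash
python3 t.py
```

```text
8.6333 [0.5117 0.2049 0.1514] F [-3.77  4.18 11.84] T [ 0.794  0.845 -0.048] yaw 165.92 [0.0004 0.0005] 0.013 79.92503643035889 -0.045 -1.164
```

Request:
send_rows(plan="0.008 0 0 0.001 0 0 0; 0.008 0 0 0.001 0 0 0; 0.008 0 0 0 0 0 0")

```text
clock: 8.88
tcp_pos: [0.5117, 0.2049, 0.1498]
tcp_rot: [0.0, 0.123, 0.992, 0.0]
wrist_force: [-4.7, 3.5, 12.6]
width: 0.0131
gripper_force: 80.2
```

```bash
python3 t.py
```

```text
8.8833 [0.5117 0.2049 0.1498] F [-4.75  3.47 12.61] T [ 0.809  0.924 -0.083] yaw 165.92 [0.0005 0.0005] 0.0131 80.17834782600403 -0.048 -1.164
```

Request:
send_rows(plan="0.008 0 0 0.0003 0 0 -0.03; 0.008 0 0 0 0 0 -0.03; 0.008 0 0 0 0 0 0")

```text
clock: 9.13
tcp_pos: [0.5121, 0.2046, 0.1499]
tcp_rot: [0.001, 0.092, 0.996, -0.0]
wrist_force: [-4.0, 2.2, 11.8]
width: 0.0133
gripper_force: 80.2
```

```bash
python3 t.py
```

```text
9.1333 [0.5121 0.2046 0.1499] F [-4.01  2.18 11.78] T [ 0.524  0.828 -0.062] yaw 169.44 [ 0.0014 -0.0002] 0.0133 80.22529721260071 -0.305 -1.225
```

Request:
send_rows(plan="0.008 0 0 0 0 0 -0.05; 0.008 0 0 0 0 0 -0.05; 0.008 0 0 0 0 0 -0.05; 0.008 0 0 0 0 0 0")

```text
clock: 9.47
tcp_pos: [0.5128, 0.2042, 0.1502]
tcp_rot: [0.002, 0.017, 1.0, -0.0]
wrist_force: [-2.6, 2.0, 10.6]
width: 0.013
gripper_force: 80.2
```

```bash
python3 t.py
```

```text
9.4667 [0.5128 0.2042 0.1502] F [-2.62  2.02 10.62] T [0.216 0.525 0.034] yaw 178.08 [ 0.0031 -0.001 ] 0.013 80.16521215438843 -0.46 -1.376
```

Request:
send_rows(plan="0.008 0 0 0 0 0 -0.05; 0.008 0 0 0 0 0 -0.05; 0.008 0 0 0 0 0 -0.05; 0.008 0 0 0 0 0 0")

```text
clock: 9.8
tcp_pos: [0.513, 0.2042, 0.1502]
tcp_rot: [0.002, -0.058, 0.998, -0.001]
wrist_force: [-1.6, 2.1, 10.8]
width: 0.013
gripper_force: 80.1
```

```bash
python3 t.py
```

```text
9.8 [0.513  0.2042 0.1502] F [-1.62  2.09 10.78] T [ 0.315  0.355 -0.015] yaw -173.33 [ 0.0037 -0.0009] 0.013 80.0981068611145 -0.432 -1.526
```

Request:
send_rows(plan="0.008 0 0 0 0 0 -0.05; 0.008 0 0 0 0 0 -0.05; 0.008 0 0 0 0 0 -0.05; 0.008 0 0 0 0 0 -0.05; 0.008 0 0 0 0 0 0")

```text
clock: 10.22
tcp_pos: [0.5132, 0.2042, 0.1503]
tcp_rot: [0.002, -0.158, 0.988, -0.001]
wrist_force: [-1.6, 2.1, 11.7]
width: 0.0131
gripper_force: 80.1
```

```bash
python3 t.py
```

```text
10.2167 [0.5132 0.2042 0.1503] F [-1.61  2.13 11.7 ] T [0.306 0.321 0.031] yaw -161.87 [ 0.004  -0.0007] 0.0131 80.07841944694519 -0.429 -1.726
```

Request:
send_rows(plan="0.008 0 0 0 0 0 -0.05; 0.008 0 0 0 0 0 -0.05; 0.008 0 0 0 0 0 0")

```text
clock: 10.47
tcp_pos: [0.5132, 0.2042, 0.1503]
tcp_rot: [0.002, -0.207, 0.978, -0.001]
wrist_force: [-1.0, 1.6, 11.7]
width: 0.013
gripper_force: 80.1
```

```bash
python3 t.py
```

```text
10.4667 [0.5132 0.2042 0.1503] F [-0.96  1.56 11.68] T [0.327 0.312 0.006] yaw -156.14 [ 0.004  -0.0007] 0.013 80.07039785385132 -0.425 -1.826
```

Request:
send_rows(plan="0.008 0 0 -0.002 0 0 0; 0.008 0 0 -0.002 0 0 0; 0.008 0 0 -0.002 0 0 0; 0.008 0 0 -0.001 0 0 0; 0.008 0 0 0 0 0 0")

```text
clock: 10.88
tcp_pos: [0.513, 0.2042, 0.1565]
tcp_rot: [0.002, -0.206, 0.979, -0.001]
wrist_force: [0.8, 2.0, 7.2]
width: 0.0128
gripper_force: 79.3
```

```bash
python3 t.py
```

```text
10.8833 [0.513  0.2042 0.1565] F [0.8  1.99 7.2 ] T [ 0.409 -0.132  0.044] yaw -156.26 [ 0.0038 -0.0007] 0.0128 79.26295638084412 0.022 -1.824
```

Request:
send_rows(plan="0.008 0 0 -0.002 0 0 0; 0.008 0 0 -0.002 0 0 0; 0.008 0 0 -0.002 0 0 0; 0.008 0 0 -0.002 0 0 0; 0.008 0 0 0 0 0 0")

```text
clock: 11.3
tcp_pos: [0.5117, 0.2044, 0.1624]
tcp_rot: [0.0, -0.205, 0.979, -0.0]
wrist_force: [3.8, 2.5, -0.0]
width: 0.0128
gripper_force: 78.4
```

```bash
python3 t.py
```

```text
11.3 [0.5117 0.2044 0.1624] F [ 3.81  2.46 -0.03] T [ 0.484 -0.844  0.017] yaw -156.36 [ 0.0006 -0.    ] 0.0128 78.40424537658691 0.013 -1.822
```

Request:
send_rows(plan="0.008 0 0 -0.006 0 0 0; 0.008 0 0 -0.006 0 0 0; 0.008 0 0 -0.006 0 0 0; 0.008 0 0 -0.008 0 0 0; 0.008 0 0 0 0 0 0")

```text
clock: 11.72
tcp_pos: [0.5116, 0.2044, 0.1898]
tcp_rot: [0.0, -0.205, 0.979, -0.0]
wrist_force: [0.1, -0.3, -0.7]
width: 0.0132
gripper_force: 79.0
```

```bash
python3 t.py
```

```text
11.7167 [0.5116 0.2044 0.1898] F [ 0.06 -0.27 -0.7 ] T [-0.009  0.032 -0.025] yaw -156.37 [ 0.0005 -0.0005] 0.0132 78.99088025093079 -0.001 -1.822
```

Request:
send_rows(plan="0.008 0 0 -0.015 0 0 0; 0.008 0 0 -0.02 0 0 0; 0.008 0 0 -0.025 0 0 0; 0.008 0 0 -0.015 0 0 0; 0.008 0 0 0 0 0 0")

```text
clock: 12.13
tcp_pos: [0.5131, 0.2047, 0.2675]
tcp_rot: [0.003, -0.205, 0.979, -0.0]
wrist_force: [0.7, 0.1, -0.4]
width: 0.0128
gripper_force: 79.0
```

```bash
python3 t.py
python3 - <<'E'
from h import *
c=cam('scene'); cv2.imwrite('pics/s2.png',cv2.resize(c['pixels'][70:270,80:380,::-1],(800,533),interpolation=cv2.INTER_CUBIC))
E
```

```text
12.1333 [0.5131 0.2047 0.2675] F [ 0.72  0.06 -0.45] T [-0.038 -0.042 -0.036] yaw -156.38 [0.0062 0.0006] 0.0128 79.00143384933472 0.0 -1.822
```

View pics/s2.png

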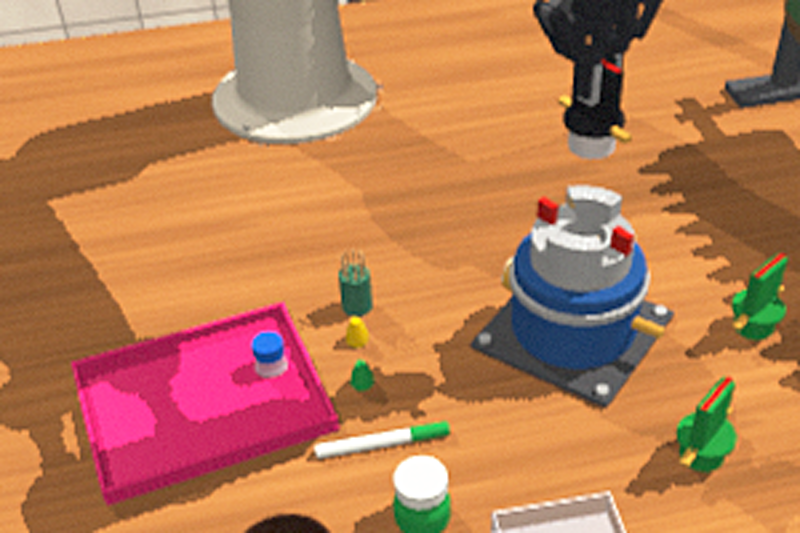

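The cap is clear of the pot, upright in the gripper, with the bystanders undisturbed. Next I carry it to the free end of the tray.

Request:
send_rows(plan="0.008 0.006 -0.015 0 0 0 0; 0.008 0.012 -0.029 0 0 0 0; 0.008 0.014 -0.034 0 0 0 0; 0.008 0.014 -0.034 0 0 0 0; 0.008 0.014 -0.034 0 0 0 0")

```text
clock: 12.6
tcp_pos: [0.5135, 0.0455, 0.2611]
tcp_rot: [-0.002, -0.205, 0.979, 0.001]
wrist_force: [0.9, 0.3, -1.1]
width: 0.0131
gripper_force: 79.0
```

Request:
send_rows(plan="0.008 0.014 -0.034 0 0 0 0; 0.008 0.014 -0.034 0 0 0 0; 0.008 0.014 -0.034 0 0 0 0; 0.008 0.014 -0.034 0 0 0 0; 0.008 0.014 -0.034 0 0 0 0")

```text
clock: 13.02
tcp_pos: [0.5176, -0.1384, 0.2611]
tcp_rot: [-0.002, -0.205, 0.979, 0.001]
wrist_force: [0.4, 0.2, -0.9]
width: 0.0128
gripper_force: 79.0
```

Request:
send_rows(plan="0.008 0.012 -0.029 0 0 0 0; 0.008 0.008 -0.019 0 0 0 0; 0.008 0 0 0 0 0 0; 0.008 0 0 0 0 0 0")

```text
clock: 13.35
tcp_pos: [0.5188, -0.1894, 0.2612]
tcp_rot: [-0.001, -0.204, 0.979, 0.002]
wrist_force: [-0.1, -0.4, -1.1]
width: 0.0127
gripper_force: 79.0
```

```bash
python3 t.py
python3 - <<'E'
from h import *
s=sensors.state(); Rt=q2R(s['tcp_rot']); print(s['q'].round(2),(Rt.T@(np.array([.521,-.192,.0527])-s['tcp_pos'])).round(4))
c=cam('wrist'); cv2.imwrite('pics/w2.png',cv2.resize(c['pixels'][:,:,::-1],(640,480)))
E
```

```text
13.35 [ 0.5188 -0.1894  0.2612] F [-0.1  -0.4  -1.13] T [ 0.004 -0.005 -0.055] yaw -156.5 [-0.0035  0.0024] 0.0127 78.97261619567871 -0.054 -2.55
[-0.57  0.08  1.62  0.    1.44 -2.55] [-0.0015 -0.004   0.2085]
```

View pics/w2.png

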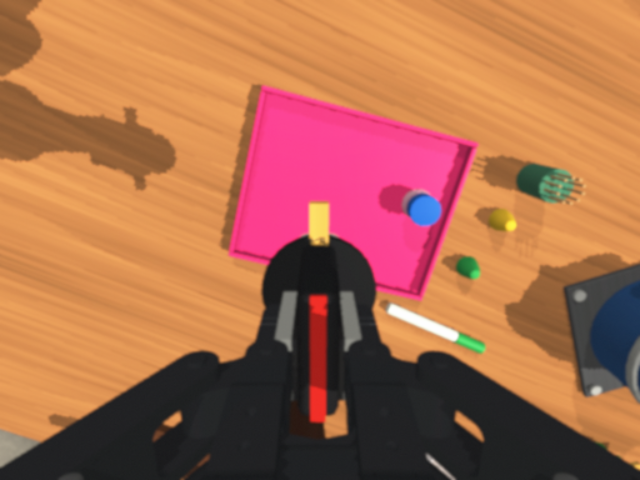

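The cap hangs over the tray in the wrist view. The tray corners are at about (262,87), (476,145), (421,299) and (232,254) of 640x480, and the jar at (425,208) is well clear.

Run:
```python
from h import *
c=cam('wrist')
W=np.array([atz(c,u*.8,v*.8,.018) for u,v in [(262,87),(476,145),(421,299),(232,254)]]); print(W.round(3),W.mean(0))
```

```text
[[ 0.45  -0.274  0.018]
 [ 0.417 -0.07   0.018]
 [ 0.58  -0.043  0.018]
 [ 0.612 -0.244  0.018]] [ 0.51470436 -0.15781008  0.018     ]
```

Request:
send_rows(plan="0.008 0 -0.003 0.03 0 0 0; 0.008 0 0 0.035 0 0 0; 0.008 0 0 0.035 0 0 0; 0.008 0 0 0.02 0 0 0; 0.008 0 0 0 0 0 0")

```text
clock: 13.87
tcp_pos: [0.5174, -0.188, 0.1374]
tcp_rot: [-0.004, -0.206, 0.979, 0.004]
wrist_force: [0.7, 0.1, -2.6]
width: 0.0129
gripper_force: 79.0
```

```bash
python3 t.py
```

```text
13.8667 [ 0.5174 -0.188   0.1374] F [ 0.68  0.14 -2.57] T [-0.01  -0.011  0.024] yaw -156.28 [-0.0099  0.0065] 0.0129 78.98783683776855 0.0 -2.553
```

Request:
send_rows(plan="0.008 0 0 0.025 0 0 0; 0.008 0 0 0.025 0 0 0; 0.008 0 0 0.015 0 0 0; 0.008 0 0 0 0 0 0; 0.008 0 0 0 0 0 0")

```text
clock: 14.28
tcp_pos: [0.5215, -0.1913, 0.0794]
tcp_rot: [0.0, -0.205, 0.979, -0.0]
wrist_force: [1.2, -0.6, -0.6]
width: 0.0127
gripper_force: 79.0
```

```bash
python3 t.py
```

```text
14.2833 [ 0.5215 -0.1913  0.0794] F [ 1.2  -0.58 -0.62] T [-0.014 -0.014 -0.026] yaw -156.32 [ 0.0001 -0.    ] 0.0127 79.00986313819885 0.001 -2.553
```

Request:
send_rows(plan="0.008 0 0 0.01 0 0 0; 0.008 0 0 0.008 0 0 0; 0.008 0 0 0.004 0 0 0; 0.008 0 0 0 0 0 0; 0.008 0 0 0 0 0 0")

```text
clock: 14.7
tcp_pos: [0.521, -0.1917, 0.0564]
tcp_rot: [-0.0, -0.205, 0.979, 0.0]
wrist_force: [-0.1, -0.4, -0.9]
width: 0.0131
gripper_force: 79.0
```

```bash
python3 t.py
```

```text
14.7 [ 0.521  -0.1917  0.0564] F [-0.09 -0.38 -0.92] T [-0.017 -0.01   0.025] yaw -156.38 [-0.0003  0.0002] 0.0131 79.00968432426453 0.0 -2.553
```

Request:
send_rows(plan="0.008 0 0 0.001 0 0 0; 0.008 0 0 0.001 0 0 0; 0.008 0 0 0.001 0 0 0; 0.008 0 0 0 0 0 0")

```text
clock: 15.03
tcp_pos: [0.521, -0.1918, 0.0534]
tcp_rot: [-0.0, -0.205, 0.979, 0.0]
wrist_force: [1.1, 0.9, -2.6]
width: 0.0131
gripper_force: 79.0
```

```bash
python3 t.py
```

```text
15.0333 [ 0.521  -0.1918  0.0534] F [ 1.05  0.93 -2.56] T [-0.006  0.019 -0.002] yaw -156.39 [-0.0001  0.0001] 0.0131 79.01049971580505 0.0 -2.553
```

Request:
send_rows(plan="0.008 0 0 0.0005 0 0 0; 0.008 0 0 0.0005 0 0 0; 0.008 0 0 0 0 0 0")

```text
clock: 15.28
tcp_pos: [0.5212, -0.1919, 0.0528]
tcp_rot: [0.0, -0.205, 0.979, -0.0]
wrist_force: [-0.7, 0.3, 0.6]
width: 0.013
gripper_force: 79.4
```

```bash
python3 t.py
```

```text
15.2833 [ 0.5212 -0.1919  0.0528] F [-0.7   0.34  0.65] T [ 0.084  0.103 -0.028] yaw -156.39 [ 0.0001 -0.0001] 0.013 79.42480444908142 -0.006 -2.553
```

Request:
send_rows(plan="0.008 0 0 0.0005 0 0 0; 0.008 0 0 0.0002 0 0 0; 0.008 0 0 0 0 0 0")

```text
clock: 15.53
tcp_pos: [0.5213, -0.1919, 0.0527]
tcp_rot: [-0.0, -0.205, 0.979, -0.0]
wrist_force: [-3.4, 2.0, 6.9]
width: 0.0128
gripper_force: 80.1
```

```bash
python3 t.py
```

```text
15.5333 [ 0.5213 -0.1919  0.0527] F [-3.36  2.02  6.85] T [ 0.289  0.529 -0.015] yaw -156.37 [-0.     -0.0001] 0.0128 80.12292265892029 -0.019 -2.553
```

Request:
send_rows(plan="0.02 0 0 0 0 0 0; 0.03 0 0 0 0 0 0; 0.05 0 0 0 0 0 0; 0.07 0 0 0 0 0 0; 0.07 0 0 0 0 0 0")

```text
clock: 15.95
tcp_pos: [0.5211, -0.1918, 0.0517]
tcp_rot: [-0.0, -0.205, 0.979, 0.0]
wrist_force: [-0.4, 0.2, -0.3]
width: 0.0654
gripper_force: 0.0
```

Request:
send_rows(plan="0.07 0 0 -0.01 0 0 0; 0.07 0 0 -0.025 0 0 0; 0.07 0 0 -0.035 0 0 0; 0.07 0 0 -0.035 0 0 0; 0.07 0 0 -0.035 0 0 0")

```text
clock: 16.37
tcp_pos: [0.5208, -0.1917, 0.194]
tcp_rot: [0.0, -0.205, 0.979, -0.0]
wrist_force: [0.4, -0.1, -0.9]
width: 0.07
gripper_force: 0.0
```

Request:
send_rows(plan="0.07 0 0 -0.03 0 0 0; 0.07 0 0 0 0 0 0; 0.07 0 0 0 0 0 0; 0.07 0 0 0 0 0 0; 0.07 0 0 0 0 0 0")

```text
clock: 16.78
tcp_pos: [0.5202, -0.1912, 0.2201]
tcp_rot: [-0.001, -0.205, 0.979, 0.001]
wrist_force: [-0.2, -0.2, -0.6]
width: 0.0699
gripper_force: 0.0
```

```bash
python3 t.py
python3 - <<'E'
from h import *
c=cam('scene'); d=cam('side')
cv2.imwrite('pics/s3.png',np.hstack([cv2.resize(x[:,:,::-1],(400,400),interpolation=cv2.INTER_CUBIC) for x in (c['pixels'][130:290,80:240],d['pixels'][200:360,200:360])]))
E
```

```text
16.7833 [ 0.5202 -0.1912  0.2201] F [-0.19 -0.17 -0.57] T [-0.015  0.027  0.086] yaw -156.38 [-0.0027  0.0018] 0.0699 0.0 0.0 -2.553
```

View pics/s3.png

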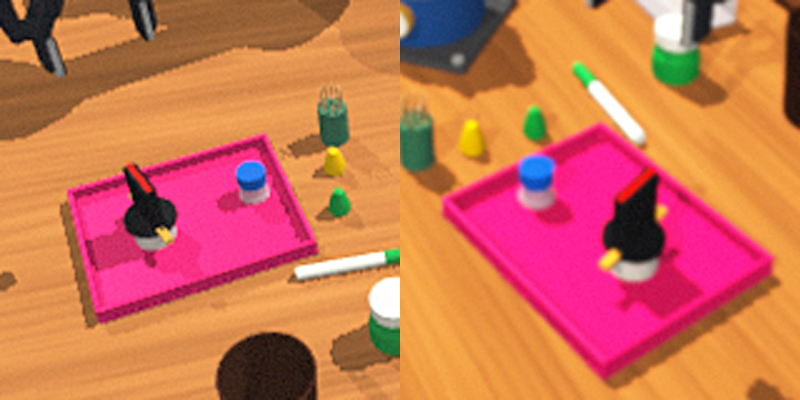

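The cap stands upright in the tray: (150,215) in the left crop, (635,240) in the right. It is released, and the gripper is clear of everything.

```bash
python3 -c "
from station import ticket; print(ticket.close_job())"
```

```text
the job is handed in; nothing more can be done
None
```

The cap was vented against its stop, pressed under it, turned free and lifted off, and now stands upright and released in the pink tray. I saw no bystander disturbed; the job is handed in, but no verdict came back.

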